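# Line up turned bushings by height on the inspection rail

## Robot

A 7-joint arm with a two-finger parallel gripper is mounted at the origin on the work surface. World frame = base frame: x ahead of the robot, y to its left, z up, the work surface at z = 0. Lengths are in mm, angles in rad, forces in N, time in s.
With the tool pointing down it reaches from about 350 to 900 mm from the base axis. Payload 8.1 kg.
Tool frame: the origin (TCP) lies at the centre of the arm's flange, where the gripper is bolted on; the fingertips stand 173 mm ahead of it and the grasp point (between the pads) lies 155 mm ahead of it (manip.tcp_to_tips is the distance from the TCP to the fingertips, in mm); z points along the fingers, x is the direction in which the jaws open and shut, and the axes are right-handed (so a half turn about z gives the same grasp; the last joint's range is limited). The gripper opens to 85 mm and grips with 20 to 120 N. Pads are 22 mm wide; open, the fingers measure 114 mm over their backs; the gripper's body (76 mm by 85 mm) begins 54 mm behind the grasp point. The pads swing forward as they close: fully open they stand 13 mm farther back than shut.
Start: joints at [1.192, 0.434, 0.025, 1.573, -0.012, 1.134, -0.075], TCP at [170.173, -601.393, 404.723] pointing down, gripper open.
Joint ranges: [-2.62, 2.62], [-0.44, 2.09], [-1.27, 1.32], [0.08, 2.57], [-1.32, 4.46], [0.12, 2], [-2.74, 2.74]. Speed limits (rad/s): [2.22, 2.22, 3.01, 3.01, 3.14, 3.14, 3.14].

## Interface

Orientations are given as a rotation vector (axis times angle).
In Python, from cell import manip gives the robot as it stands. The module is installed in compiled form; this text tells all that it offers.
- The arm moves only by the tool jog_arm, never from a script. Its argument "targets" is a list of rows, each an object with "linear": the shift along the tool's x, y, z in cm, a list of three; "twist": the turn, a rotation vector about the tool's x, y, z in rad, a list of three. A call has 1 to 8 rows; each row is the pose to reach, as a shift and turn from the pose measured when the call began, along the tool's axes at that moment; what a row does not reach only later rows make up. A row lasts 1/10 s, in which the tool goes at most 50 mm and 8.59 degrees, less where a joint would pass 70% of its speed; a pose out of reach is approached as far as the arm can. A call with a gripper value outside its range is refused whole. "gripper" is the closure, from -1 (fully open) to 1 (shut), set as the call begins (left out, the last holds). The fingers move at their own pace and stop on an object; "squeeze" is the grip in N (left out, the last holds). Time passes only in rows, so rows that repeat a pose let the fingers close. It gives the time, the measured TCP pose, the force and the opening at its end, in the units of the state.
- manip.state(): the state, without advancing time (a new reading comes with each control period).
- manip.grab_frame(name): name is "side" or "top" or "wrist"; returns the picture (400x640x3 uint8, red, green, blue); there is no depth.
- manip.calibration(name): a dict with "fx", "fy", "cx", "cy" (pixels), "rvec" (rotation vector, rad) and "tvec" (3), from world to camera coordinates, as OpenCV has them; the wrist camera has in their place "tool_from_camera" (4x4, takes a point from camera to tool coordinates, whose origin is the TCP and whose axes are the tool frame's). Camera axes: x right, y down, z forward; pixel columns grow to the right and rows downward; lengths in mm; the calibration is good to about 2 mm. The wrist camera is an equidistant fisheye: a pixel r from the principal point sees the ray r / f radians off the axis. A picture is of the moment at which its call begins: read the wrist's pose just before it. calibration takes no time and is no camera call.
- manip.job_done(): hands the job in, once; it reports no verdict.
The state is a dict: "time": time; "joint_pos": joint angles; "joint_velocities": joint speeds; "tau": joint torques, N m; "tcp_pos": TCP position; "orientation": TCP orientation; "wrist_force": force on the tool from outside, world axes, zero at the start; "wrist_torque": the same for the moment, N m; "grip_width": finger opening in mm.
Only numpy, scipy, OpenCV 4.12 (cv2) and the standard library are available. Lean on these libraries where they do the work, as an engineer would, in place of code of your own. Each camera call takes 0.05 s, during which the arm holds its last target.

## Task

Stand the four flanged steel bushings on the four white pads of the rail, one upright and centred on each pad, flange down, in order of height: the shortest on the pad next to the steel vee block, then each taller than the last, the tallest at the far end by the green block. Leave the micrometer lying where it is.

Things in the scene. Friction and masses are not known exactly. Their poses are not given: they have to be found in the camera images.
- bush_34_center (a point): Centre (on the axis, half-way up) of a loose, upright, turned steel flanged bushing, 34 mm tall in all, about 140 g (varies by a quarter): round body 30 mm in diameter with an 18 mm bore open at the top, standing on a foot flange 40 mm in diameter and 6 mm thick. z is its axis, up; its yaw means nothing. It starts standing on the bench nearer the robot than the rail; the four bushings differ only in height (34, 46, 58, 70 mm).
- bush_46_center (a point): Centre (on the axis, half-way up) of a loose, upright, turned steel flanged bushing, 46 mm tall in all, about 180 g (varies by a quarter): round body 30 mm in diameter with an 18 mm bore open at the top, standing on a foot flange 40 mm in diameter and 6 mm thick. z is its axis, up; its yaw means nothing. It starts standing on the bench nearer the robot than the rail; the four bushings differ only in height (34, 46, 58, 70 mm).
- bush_58_center (a point): Centre (on the axis, half-way up) of a loose, upright, turned steel flanged bushing, 58 mm tall in all, about 220 g (varies by a quarter): round body 30 mm in diameter with an 18 mm bore open at the top, standing on a foot flange 40 mm in diameter and 6 mm thick. z is its axis, up; its yaw means nothing. It starts standing on the bench nearer the robot than the rail; the four bushings differ only in height (34, 46, 58, 70 mm).
- bush_70_center (a point): Centre (on the axis, half-way up) of a loose, upright, turned steel flanged bushing, 70 mm tall in all, about 260 g (varies by a quarter): round body 30 mm in diameter with an 18 mm bore open at the top, standing on a foot flange 40 mm in diameter and 6 mm thick. z is its axis, up; its yaw means nothing. It starts standing on the bench nearer the robot than the rail; the four bushings differ only in height (34, 46, 58, 70 mm).
- pad_a_top (a point): Centre of the top face of one of four fixed white round nylon pads, 60 mm in diameter, in a straight row 80 mm apart on a low black rail; pads lie in the order a, b, c, d along the rail (a to d is the +y direction of this frame). The rail is 330 mm by 78 mm by 10 mm high, the pads 6 mm thick, so this face is 16 mm above the bench. x of the frame points across the row. The pad's position tells nothing of its bushing: the vee block does.
- pad_b_top (a point): Centre of the top face of one of four fixed white round nylon pads, 60 mm in diameter, in a straight row 80 mm apart on a low black rail; pads lie in the order a, b, c, d along the rail (a to d is the +y direction of this frame). The rail is 330 mm by 78 mm by 10 mm high, the pads 6 mm thick, so this face is 16 mm above the bench. x of the frame points across the row. The pad's position tells nothing of its bushing: the vee block does.
- pad_c_top (a point): Centre of the top face of one of four fixed white round nylon pads, 60 mm in diameter, in a straight row 80 mm apart on a low black rail; pads lie in the order a, b, c, d along the rail (a to d is the +y direction of this frame). The rail is 330 mm by 78 mm by 10 mm high, the pads 6 mm thick, so this face is 16 mm above the bench. x of the frame points across the row. The pad's position tells nothing of its bushing: the vee block does.
- pad_d_top (a point): Centre of the top face of one of four fixed white round nylon pads, 60 mm in diameter, in a straight row 80 mm apart on a low black rail; pads lie in the order a, b, c, d along the rail (a to d is the +y direction of this frame). The rail is 330 mm by 78 mm by 10 mm high, the pads 6 mm thick, so this face is 16 mm above the bench. x of the frame points across the row. The pad's position tells nothing of its bushing: the vee block does.
- vee_block: Fixed bright steel vee block, 60 mm across the row, 50 mm along it, 45 mm tall, with a V-shaped groove in its top; origin at the centre of its underside, on the bench. It stands in line with the pads, its centre 100 mm beyond the end pad's, either next to pad a or next to pad d. The other end of the row has a plain green block, 45 mm tall with a round black knob, 100 mm beyond its end pad.
- micrometer: Loose outside micrometer lying flat among the bushings, 250 g, about 130 mm long (x = its length: grey U-shaped frame at the +x end, round steel thimble towards -x), 50 mm wide, 20 mm high. The origin is on its spindle axis at bench level, near mid-length: it reaches 68 mm to -x, 62 mm to +x, 40 mm to -y, 10 mm to +y. It must stay where it lies.
There are look-alikes about, which are no part of the job. What is shaped like the part that bears bush_70_center but orange is not meant.

How it is judged:
By the outcome, as a careful person would: the job done as asked, in the order asked, and still so for the second after the job is handed in, with the robot touching nothing.
It also fails if it takes over 115 s, if anything falls off the work surface, if the arm or the gripper's body presses on something with over 40 N, if the wrist force passes 120 N, or if a joint passes its speed limit or range.

## Working session

There is one attempt and no reset: what is moved stays moved. The work goes in short steps, Python scripts to look and compute and a tool call to move; the robot and the scene stay as the last step left them, time stands still between calls to the robot, and variables do not carry over. Pictures are saved under pics/ and viewed, and the job is handed in when it is done.

Besides the shell and the picture viewer there is one more tool, called as a command line: name --argument value ..., lists and objects as JSON in quotes. jog_arm: Moves the arm, as the interface text tells. Its arguments: {"type":"object","properties":{"targets":{"type":"array"},"gripper":{"type":"number"},"squeeze":{"type":"number"}},"required":["targets"]}

```bash
mkdir -p pics
python3 - <<'E'
from cell import manip
import cv2
s=manip.state(); print({k:s[k] for k in('time','tcp_pos','orientation','grip_width','wrist_force')})
for n in('side','top','wrist'):
    im=manip.grab_frame(n); cv2.imwrite(f'pics/{n}0.png',im[:,:,::-1]); print(n,manip.calibration(n))
E
```

```text
{'time': 0.0, 'tcp_pos': array([ 170.10548368, -601.15449467,  403.92983309]), 'orientation': array([-2.50496661e+00,  1.89453185e+00,  2.13537268e-03]), 'grip_width': 85.49064035033463, 'wrist_force': array([ 0.3615463 , -0.5116568 , -0.05820095])}
side {'fx': 418.4767936116417, 'fy': 418.4767936116417, 'cx': 320.6363245176902, 'cy': 199.33465556029083, 'rvec': array([ 0.09115415, -2.64492442,  1.57010654]), 'tvec': array([548.76679447,  53.18288589, 748.28096851])}
top {'fx': 378.5356624984488, 'fy': 378.5356624984488, 'cx': 324.3227233745156, 'cy': 203.53779430761298, 'rvec': array([ 2.16412125, -2.1655327 ,  0.12337912]), 'tvec': array([  8.39118449, 546.8571468 , 784.30782212])}
wrist {'fx': 309.70691628693146, 'fy': 309.70691628693146, 'cx': 315.148251254092, 'cy': 205.7283416568618, 'tool_from_camera': array([[ 9.99999597e-01,  6.71717843e-04, -5.96278959e-04,
        -1.31395529e+00],
       [-4.42888210e-04,  9.46305037e-01,  3.23274775e-01,
        -8.35584159e+01],
       [ 7.81411218e-04, -3.23274381e-01,  9.46304953e-01,
         3.15398057e+01],
       [ 0.00000000e+00,  0.00000000e+00,  0.00000000e+00,
         1.00000000e+00]])}
```

View pics/side0.png

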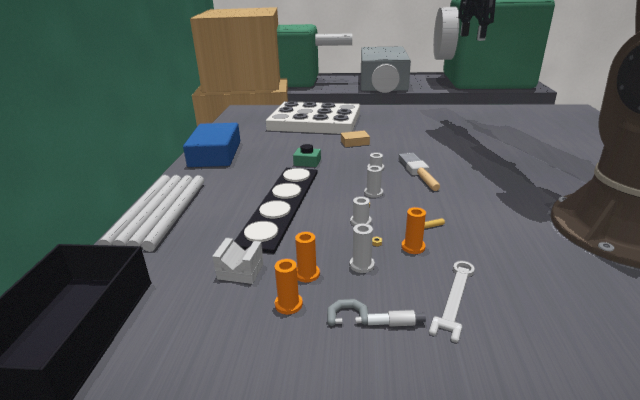

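View pics/top0.png

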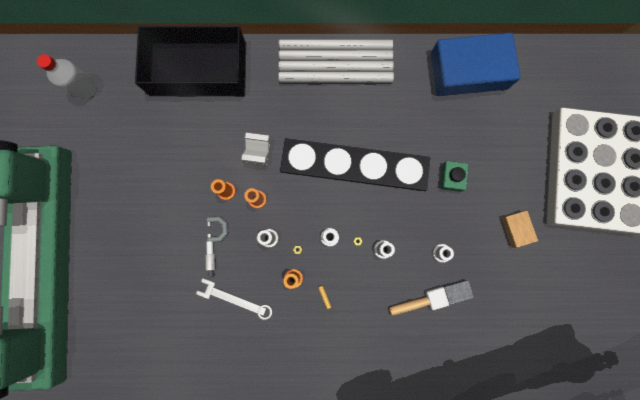

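View pics/wrist0.png

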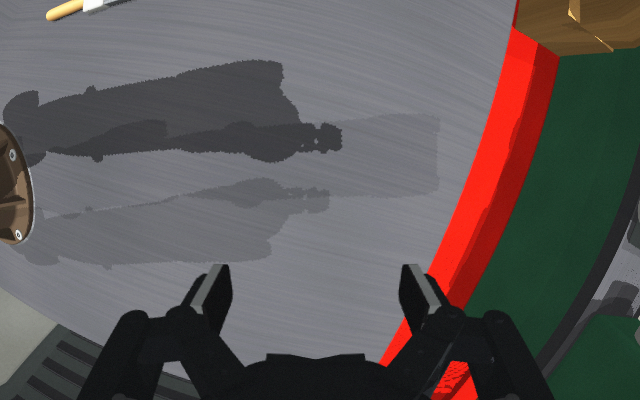

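Top view: the four steel bushings are at about (267,238), (330,237), (385,249) and (444,253). The orange look-alikes at (223,189), (256,198) and (292,279) are excluded. The vee block is at (256,148) and the green block at (457,175). I'll check close crops next.

```bash
cat > h.py <<'E'
import numpy as np,cv2
from cell import manip
def cam(n):
    c=manip.calibration(n);K=np.array([[c['fx'],0,c['cx']],[0,c['fy'],c['cy']],[0,0,1]])
    R=cv2.Rodrigues(c['rvec'])[0];return K,R,np.array(c['tvec'])
def ray(n,uv,z):
    K,R,t=cam(n);d=R.T@np.linalg.inv(K)@np.array([*uv,1.]);o=-R.T@t
    return o+d*(z-o[2])/d[2]
def proj(n,p):
    K,R,t=cam(n);q=K@(R@np.asarray(p,float)+t);return q[:2]/q[2]
E
python3 - <<'E'
import cv2,numpy as np
from h import *
t=cv2.imread('pics/top0.png');s=cv2.imread('pics/side0.png')
a=cv2.resize(t[120:310,190:480],None,fx=2.7,fy=2.7,interpolation=cv2.INTER_CUBIC)
cv2.imwrite('pics/tc.png',a)
b=cv2.resize(s[140:290,290:450],None,fx=4,fy=4,interpolation=cv2.INTER_CUBIC)
cv2.imwrite('pics/sc.png',b)
# pads
hsv=cv2.cvtColor(t,cv2.COLOR_BGR2HSV)
m=((hsv[...,2]>190)&(hsv[...,1]<40)).astype(np.uint8)
n,l,st,c=cv2.connectedComponentsWithStats(m)
for i in range(1,n):
    if st[i,4]>15 and 190<c[i][0]<480 and 120<c[i][1]<310: print(st[i],c[i].round(1),ray('top',c[i],16).round(1))
for uv in [(256,148),(457,175)]: print(ray('top',uv,45))
E
```

```text
[246 133  22   7 105] [256.3 136.3] [699.9 160.   16. ]
[289 144  26  26 534] [301.6 156.4] [653.9  58.4  16. ]
[325 149  26  25 528] [337.3 161. ] [643.5 -20.9  16. ]
[360 153  27  26 535] [373.  165.6] [ 633.1 -100.1   16. ]
[242 155  23   7 117] [253.4 157.8] [650.8 165.4  16. ]
[396 158  26  26 532] [408.8 170.3] [ 622.4 -179.    16. ]
[257 229  21  18 143] [267.3 237.5] [474.3 131.8  16. ]
[322 228  17  18 160] [330.2 237.3] [474.8  -4.6  16. ]
[207 241   5  29 139] [209.  255.4] [436.  256.8  16. ]
[376 241  19  17 120] [386.1 249.9] [ 447.5 -125.4   16. ]
[436 244  18  18 121] [445.  253.1] [ 440.6 -252.8   16. ]
[197 279  75  40 575] [233.2 299.2] [343.5 202.3  16. ]
[428 288  21  22 312] [437.9 298.6] [ 344.4 -234.1   16. ]
[665.42986498 154.80518869  45.        ]
[ 606.37684409 -275.12422475   45.        ]
```

View pics/tc.png

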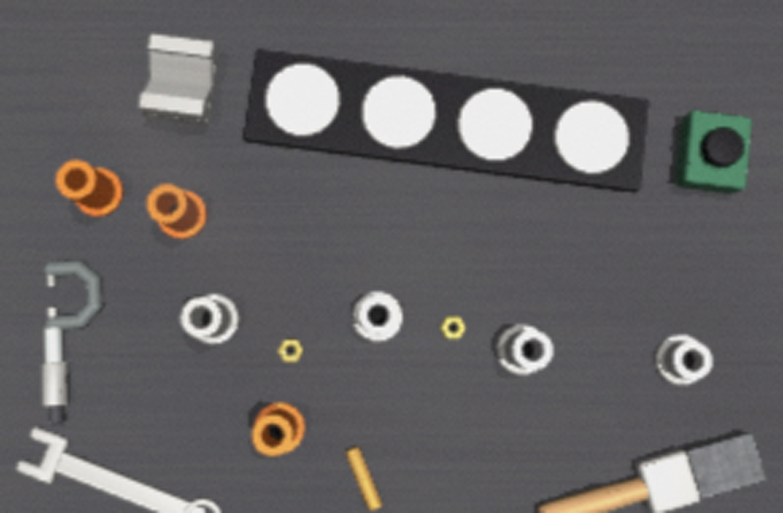

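View pics/sc.png

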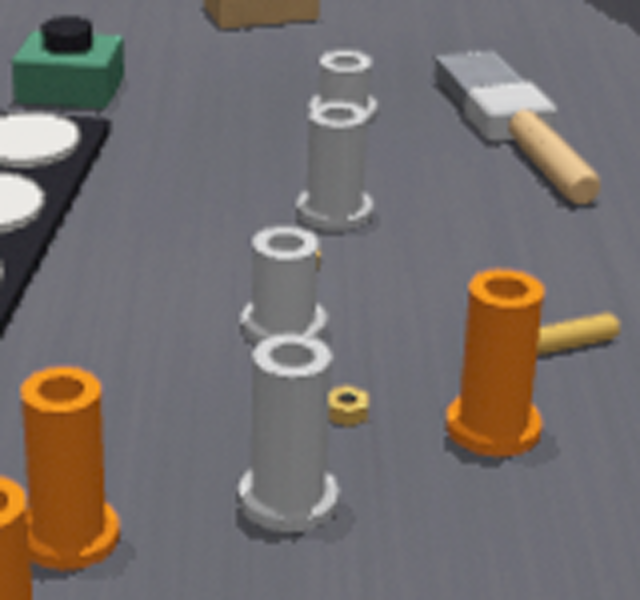

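The crops show steel rims at side-crop pixels (292,356), (286,243), (337,114) and (345,62). The matching top-crop pixels are (204,317), (378,316), (532,349) and (690,359). I'll triangulate their heights.

Run:
```python
from h import *
T=[(204,317),(378,316),(532,349),(690,359)];S=[(292,356),(286,243),(337,114),(345,62)]
P=[]
for n in('top','side'):
    K,R,t=cam(n);P.append(K@np.c_[R,t])
for a,b in zip(T,S):
    a=np.array(a)/2.7+[190,120]-.4;b=np.array(b)/4+[290,140]-.4
    X=cv2.triangulatePoints(P[0],P[1],a.reshape(2,1),b.reshape(2,1))[:,0];X=X[:3]/X[3]
    h=min((34,46,58,70),key=lambda q:abs(q-X[2]))
    print(X.round(1),h,ray('top',a,h).round(1),ray('side',b,h).round(1), a.round(1))
s=cv2.imread('pics/side0.png');hsv=cv2.cvtColor(s,cv2.COLOR_BGR2HSV)
m=((hsv[...,2]>170)&(hsv[...,1]<50)).astype(np.uint8)
n,l,st,c=cv2.connectedComponentsWithStats(m)
for i in range(1,n):
    if st[i,4]>100 and 240<c[i][0]<320 and 160<c[i][1]<250: print(c[i].round(1),ray('side',c[i],16).round(1))
```

```text
[473.9 128.2  69.4] 70 [474.2 128.1  70. ] [473.6 129.2  70. ] [265.2 237. ]
[475.4  -2.9  47.1] 46 [475.5  -2.9  46. ] [475.3  -4.9  46. ] [329.6 236.6]
[ 449.7 -119.5   59.6] 58 [ 450.1 -119.8   58. ] [ 449.1 -123.    58. ] [386.6 248.9]
[ 441.1 -246.7   35.7] 34 [ 442.  -247.4   34. ] [ 440.1 -250.8   34. ] [445.2 252.6]
[295.8 173.7] [ 622.2 -180.    16. ]
[286.  189.6] [ 632.4 -100.8   16. ]
[274.3 208.1] [642.8 -21.9  16. ]
[260.3 230.2] [653.6  57.9  16. ]
```

Heights come out clearly at 70, 46, 58 and 34 mm along decreasing y. Pad assignment: 34 goes to y=58 (vee end), 46 to y=-21, 58 to y=-100 and 70 to y=-179 (green end). I'll pick the 58 first.

```bash
cat >> h.py <<'E'
from scipy.spatial.transform import Rotation as Ro
ROW=np.array([31.5,237.4]);ROW/=np.linalg.norm(ROW)
def goalR():
    x=np.array([-ROW[0],-ROW[1],0]);z=np.array([0,0,-1.]);return np.c_[x,np.cross(z,x),z]
PAD={34:(653.8,58.2),46:(643.2,-21.2),58:(632.8,-100.4),70:(622.3,-179.4)}
BU={70:(474,128.5),46:(475.4,-3.6),58:(449.7,-120.8),34:(441.2,-248.5)}
def go(p):
    s=manip.state();R=Ro.from_rotvec(s['orientation']).as_matrix()
    d=R.T@(np.array(p)-s['tcp_pos'])/10;w=Ro.from_matrix(R.T@goalR()).as_rotvec()
    print('t',round(s['time'],2),'tcp',s['tcp_pos'].round(1),'F',s['wrist_force'].round(1),'g',round(s['grip_width'],1),'-> lin cm',d.round(2),'twist',w.round(3))
E
python3 - <<'E'
from h import *
print(manip.tcp_to_tips)
go((449.7,-120.8,330))
E
```

```text
173.4
t 0.15 tcp [ 170.1 -601.2  404.1] F [-0.5  0.   0.7] g 85.6 -> lin cm [-38.61 -39.98   7.45] twist [0.    0.001 0.408]
```

jog_arm --targets '[{"linear": [-4, -4, 0], "twist": [0, 0, 0.05]}, {"linear": [-8, -8, 0], "twist": [0, 0, 0.1]}, {"linear": [-12, -12, 0], "twist": [0, 0, 0.15]}, {"linear": [-16, -16, 0], "twist": [0, 0, 0.2]}, {"linear": [-19, -20, 0], "twist": [0, 0, 0.25]}, {"linear": [-22, -23, 0], "twist": [0, 0, 0.3]}, {"linear": [-25, -26, 0], "twist": [0, 0, 0.35]}, {"linear": [-28, -29, 0], "twist": [0, 0, 0.4]}]' --gripper -1 --squeeze 50

```text
time: 0.95
tcp_pos: [371.8, -253.9, 404.5]
orientation: [-2.076, 2.357, 0.001]
wrist_force: [1.5, -0.3, 0.2]
grip_width: 85.3
```

Run:
```python
from h import *
go((449.7,-120.8,330))
```

```text
t 0.95 tcp [ 371.8 -253.9  404.5] F [ 1.5 -0.3  0.2] g 85.3 -> lin cm [-14.18  -6.05   7.46] twist [0.    0.001 0.005]
```

jog_arm --targets '[{"linear": [-4, -1.7, 2], "twist": [0, 0, 0]}, {"linear": [-8, -3.4, 4], "twist": [0, 0, 0]}, {"linear": [-12, -5, 6], "twist": [0, 0, 0.005]}, {"linear": [-14.2, -6.0, 7.5], "twist": [0, 0, 0.005]}, {"linear": [-14.2, -6.0, 7.5], "twist": [0, 0, 0.005]}, {"linear": [-14.2, -6.0, 7.5], "twist": [0, 0, 0.005]}]'

```text
time: 1.55
tcp_pos: [449.1, -120.3, 329.2]
orientation: [2.072, -2.361, -0.003]
wrist_force: [0.4, -0.6, -0.7]
grip_width: 85.5
```

```bash
cat >> h.py <<'E'
def wproj(P,s):
    c=manip.calibration('wrist');T=np.linalg.inv(c['tool_from_camera'])
    R=Ro.from_rotvec(s['orientation']).as_matrix();q=R.T@(np.asarray(P,float)-s['tcp_pos']);q=T[:3,:3]@q+T[:3,3]
    th=np.arctan2(np.hypot(q[0],q[1]),q[2]);ph=np.arctan2(q[1],q[0])
    return np.array([c['cx']+c['fx']*th*np.cos(ph),c['cy']+c['fy']*th*np.sin(ph)])
def wray(uv,z,s):
    c=manip.calibration('wrist');v=np.array([uv[0]-c['cx'],uv[1]-c['cy']]);r=np.hypot(*v);th=r/c['fx']
    d=np.array([*(v/r*np.sin(th)),np.cos(th)]);T=c['tool_from_camera']
    R=Ro.from_rotvec(s['orientation']).as_matrix();o=R@T[:3,3]+s['tcp_pos'];d=R@T[:3,:3]@d
    return o+d*(z-o[2])/d[2]
E
python3 - <<'E'
from h import *
go((449.7,-120.8,230))
s=manip.state();im=manip.grab_frame('wrist')[:,:,::-1].copy()
np.save('w1.npy',im)
for h in(34,46,58,70):
    for z in (h,6):
        u=wproj((*BU[h],z),s);cv2.drawMarker(im,tuple(int(v) for v in u.round()),(0,0,255),0,8); print(h,z,u.round(1))
cv2.imwrite('pics/w1.png',im)
E
```

```text
t 1.55 tcp [ 449.1 -120.3  329.2] F [ 0.4 -0.6 -0.7] g 85.5 -> lin cm [ 0.05 -0.08  9.92] twist [0.002 0.001 0.002]
34 34 [452.4 189.4]
34 6 [441.5 181.9]
46 46 [184.5 190.4]
46 6 [199.6 179.4]
58 58 [317.7 205.7]
58 6 [317.3 188.4]
70 70 [ 69.9 217. ]
70 6 [103.8 197.7]
```

View pics/w1.png

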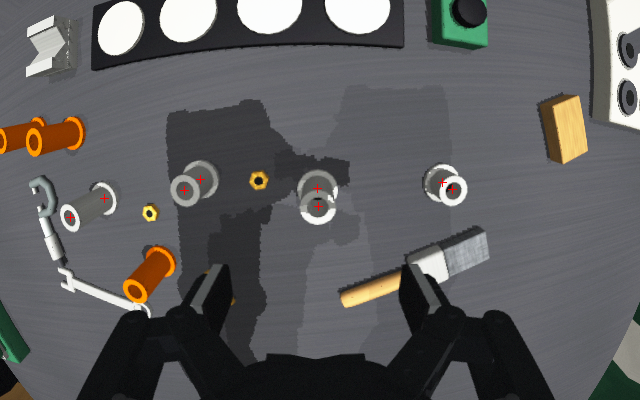

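The wrist view agrees with the estimates: the predicted marks sit on every rim (the 58 at (318,206)). I'll descend on the 58.

jog_arm --targets '[{"linear": [0.05, -0.08, 3.5], "twist": [0, 0, 0]}, {"linear": [0.05, -0.08, 7], "twist": [0, 0, 0]}, {"linear": [0.05, -0.08, 10], "twist": [0, 0, 0]}, {"linear": [0.05, -0.08, 12.0], "twist": [0, 0, 0]}, {"linear": [0.05, -0.08, 12.9], "twist": [0, 0, 0]}, {"linear": [0.05, -0.08, 12.9], "twist": [0, 0, 0]}, {"linear": [0.05, -0.08, 12.9], "twist": [0, 0, 0]}]'

```text
time: 2.3
tcp_pos: [449.9, -122.3, 201.6]
orientation: [-2.069, 2.364, -0.0]
wrist_force: [-1.0, 0.2, 0.1]
grip_width: 85.4
```

jog_arm --targets '[{"linear": [0, 0, 0], "twist": [0, 0, 0]}, {"linear": [0, 0, 0], "twist": [0, 0, 0]}, {"linear": [0, 0, 0], "twist": [0, 0, 0]}, {"linear": [0, 0, 0], "twist": [0, 0, 0]}, {"linear": [0, 0, 0], "twist": [0, 0, 0]}, {"linear": [0, 0, 0], "twist": [0, 0, 0]}, {"linear": [0, 0, 0], "twist": [0, 0, 0]}, {"linear": [0, 0, 0], "twist": [0, 0, 0]}]' --gripper 1 --squeeze 40

```text
time: 3.1
tcp_pos: [450.1, -122.2, 202.0]
orientation: [-2.069, 2.363, -0.001]
wrist_force: [-0.9, 0.5, 7.2]
grip_width: 29.4
```

Run:
```python
from h import *
go((449.7,-120.8,300))
print(manip.tcp_to_tips)
t=manip.grab_frame('wrist')[:,:,::-1];cv2.imwrite('pics/w2.png',t)
s=manip.grab_frame('side')[:,:,::-1];cv2.imwrite('pics/s2.png',cv2.resize(s[90:250,290:450],None,fx=3.7,fy=3.7,interpolation=2))
```

```text
t 3.1 tcp [ 450.1 -122.2  202. ] F [-0.9  0.5  7.2] g 29.4 -> lin cm [-0.14  0.05 -9.8 ] twist [-0.001 -0.    -0.001]
173.4
```

View pics/w2.png

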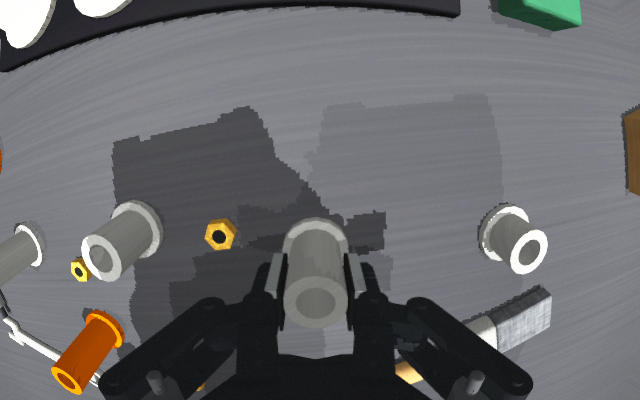

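View pics/s2.png

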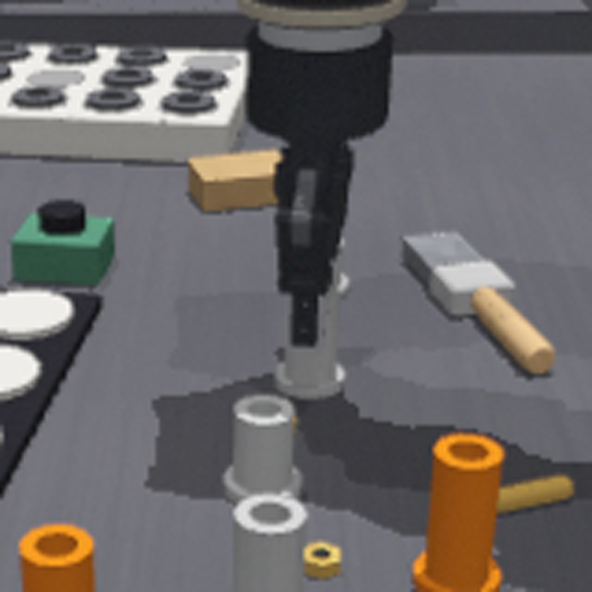

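The 58 is gripped, with the pads on the body and 29.4 mm opening. I'll measure its offset in the hand.

Run:
```python
from h import *
s=manip.state()
print(wray((316,301),58,s), s['tcp_pos'])
im=cv2.imread('pics/w2.png')
for h in [58]:
  for dy in(0,):
    for z in(58,6):
      p=s['tcp_pos'].copy();p[2]=z
      u=wproj(p,s);print(u);cv2.drawMarker(im,tuple(int(v) for v in u.round()),(0,0,255),0,8)
cv2.imwrite('pics/w2b.png',cv2.resize(im[190:350,230:400],None,fx=3.5,fy=3.5,interpolation=2))
```

```text
[ 450.10221452 -121.22822062   58.        ] [ 450.07242244 -122.20111561  202.0490056 ]
[318.17779102 300.8224999 ]
[317.47571317 248.72871649]
```

View pics/w2b.png

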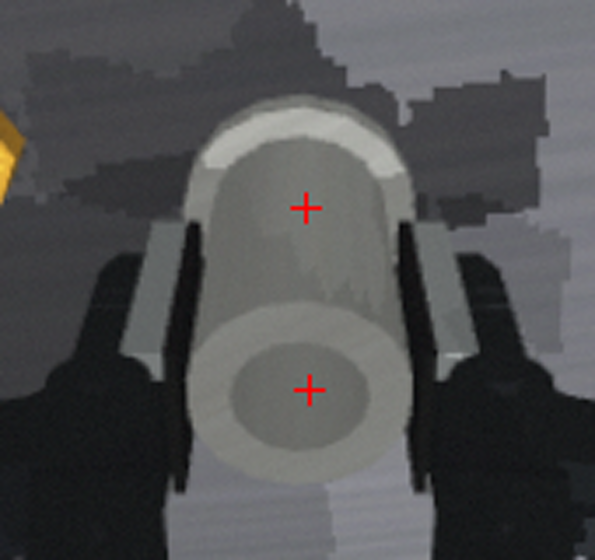

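Its axis lies within about 1 mm of the tool axis. I'll lift.

jog_arm --targets '[{"linear": [0, 0, -1], "twist": [0, 0, 0]}, {"linear": [0, 0, -3], "twist": [0, 0, 0]}, {"linear": [0, 0, -5.5], "twist": [0, 0, 0]}, {"linear": [0, 0, -8], "twist": [0, 0, 0]}, {"linear": [0, 0, -9], "twist": [0, 0, 0]}, {"linear": [0, 0, -9], "twist": [0, 0, 0]}]'

```text
time: 3.8
tcp_pos: [450.3, -122.3, 293.3]
orientation: [-2.068, 2.362, -0.005]
wrist_force: [0.8, 0.1, -1.8]
grip_width: 28.7
```

Run:
```python
from h import *
go((632.8,-100.4,290))
```

```text
t 3.8 tcp [ 450.3 -122.3  293.3] F [ 0.8  0.1 -1.8] g 28.7 -> lin cm [ -4.58 -17.8    0.4 ] twist [-0.004 -0.    -0.001]
```

jog_arm --targets '[{"linear": [-0.5, -2, 0.2], "twist": [0, 0, 0]}, {"linear": [-1.5, -5, 0.2], "twist": [0, 0, 0]}, {"linear": [-2.3, -9, 0.2], "twist": [0, 0, 0]}, {"linear": [-3.3, -13, 0.4], "twist": [0, 0, 0]}, {"linear": [-4.2, -16, 0.4], "twist": [-0.004, 0, 0]}, {"linear": [-4.58, -17.8, 0.4], "twist": [-0.004, 0, 0]}, {"linear": [-4.58, -17.8, 0.4], "twist": [-0.004, 0, 0]}, {"linear": [-4.58, -17.8, 0.4], "twist": [-0.004, 0, 0]}]'

```text
time: 4.6
tcp_pos: [632.3, -100.3, 288.1]
orientation: [2.068, -2.362, -0.003]
wrist_force: [0.4, 0.2, -1.8]
grip_width: 28.8
```

Run:
```python
from h import *
go((632.8,-100.4,219))
```

```text
t 4.6 tcp [ 632.3 -100.3  288.1] F [ 0.4  0.2 -1.8] g 28.8 -> lin cm [-0.   -0.08  6.91] twist [ 0.003 -0.001 -0.001]
```

jog_arm --targets '[{"linear": [0, -0.1, 2], "twist": [0, 0, 0]}, {"linear": [0, -0.1, 4], "twist": [0, 0, 0]}, {"linear": [0, -0.1, 5.5], "twist": [0, 0, 0]}, {"linear": [0, -0.1, 6.3], "twist": [0, 0, 0]}, {"linear": [0, -0.1, 6.7], "twist": [0, 0, 0]}, {"linear": [0, -0.1, 6.8], "twist": [0, 0, 0]}, {"linear": [0, -0.1, 6.8], "twist": [0, 0, 0]}, {"linear": [0, -0.1, 6.8], "twist": [0, 0, 0]}]'

```text
time: 5.4
tcp_pos: [633.3, -100.5, 220.8]
orientation: [2.068, -2.362, -0.002]
wrist_force: [-1.0, 0.2, -2.7]
grip_width: 29.1
```

Run:
```python
from h import *
go((632.8,-100.4,218))
im=manip.grab_frame('wrist')[:,:,::-1]
cv2.imwrite('pics/w3.png',im)
```

```text
t 5.4 tcp [ 633.3 -100.5  220.8] F [-1.   0.2 -2.7] g 29.1 -> lin cm [-0.    0.05  0.28] twist [ 0.002 -0.001 -0.001]
```

View pics/w3.png

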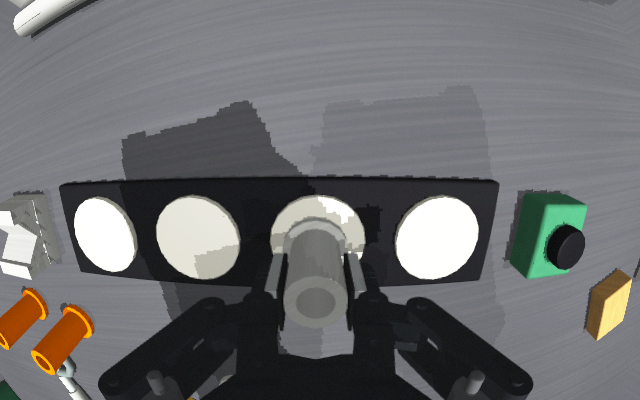

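Looks well centred over the pad, still about 2–3 mm above it. I'll lower by small steps until the force changes.

jog_arm --targets '[{"linear": [0, 0, 0.1], "twist": [0, 0, 0]}, {"linear": [0, 0, 0.2], "twist": [0, 0, 0]}, {"linear": [0, 0, 0.3], "twist": [0, 0, 0]}, {"linear": [0, 0, 0.3], "twist": [0, 0, 0]}]'

```text
time: 5.85
tcp_pos: [633.4, -100.4, 218.2]
orientation: [2.069, -2.362, -0.001]
wrist_force: [-0.7, -1.0, 2.9]
grip_width: 29.0
```

Contact. I'll open to about 55 mm and rise.

jog_arm --targets '[{"linear": [0, 0, 0], "twist": [0, 0, 0]}, {"linear": [0, 0, 0], "twist": [0, 0, 0]}, {"linear": [0, 0, 0], "twist": [0, 0, 0]}, {"linear": [0, 0, 0], "twist": [0, 0, 0]}]' --gripper -0.3

```text
time: 6.25
tcp_pos: [633.4, -100.5, 218.1]
orientation: [2.069, -2.362, -0.001]
wrist_force: [1.0, -0.1, -0.2]
grip_width: 55.6
```

jog_arm --targets '[{"linear": [0, 0, -2], "twist": [0, 0, 0]}, {"linear": [0, 0, -5], "twist": [0, 0, 0]}, {"linear": [0, 0, -8], "twist": [0, 0, 0]}, {"linear": [0, 0, -11], "twist": [0, 0, 0]}, {"linear": [0, 0, -12], "twist": [0, 0, 0]}, {"linear": [0, 0, -12], "twist": [0, 0, 0]}]'

```text
time: 6.85
tcp_pos: [634.0, -100.4, 339.7]
orientation: [-2.069, 2.363, -0.002]
wrist_force: [-0.1, 0.8, -1.6]
grip_width: 55.6
```

```bash
cat >> h.py <<'E'
def crop(n,box,name,f=3):
    im=manip.grab_frame(n)[:,:,::-1];x0,y0,x1,y1=box
    cv2.imwrite(name,cv2.resize(im[y0:y1,x0:x1],None,fx=f,fy=f,interpolation=2))
E
python3 - <<'E'
from h import *
crop('wrist',(200,150,460,400),'pics/w4.png',2.4)
go((*BU[46],330))
s=manip.state()
print(wproj((*PAD[58],16),s),wproj((*PAD[58],74),s),wproj((*PAD[58],22),s))
E
```

```text
t 6.9 tcp [ 633.5 -100.5  338. ] F [-0.2  0.2 -0.5] g 55.6 -> lin cm [-7.51 16.95  0.81] twist [ 0.001 -0.001 -0.001]
[316.45055869 190.24460958] [316.73730532 210.40645841] [316.47542604 191.98117947]
```

View pics/w4.png

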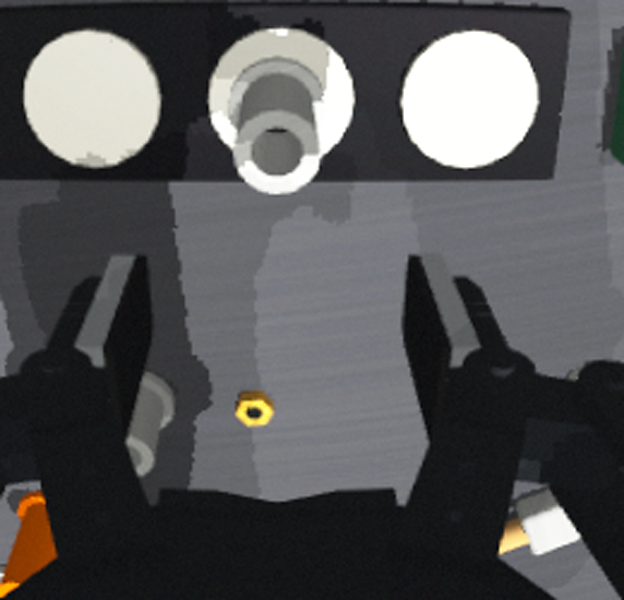

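The 58 stands on pad c's position, about 1.5–2 mm off centre, which is fine. I'll bias the next placements by +1 mm in tool x and +1.5 mm in world x. Next is the 46.

jog_arm --targets '[{"linear": [-2, 4.5, 0.4], "twist": [0, 0, 0]}, {"linear": [-4, 9, 0.8], "twist": [0, 0, 0]}, {"linear": [-6, 13.5, 0.8], "twist": [0, 0, 0]}, {"linear": [-7.5, 16.9, 1], "twist": [0, 0, 0]}, {"linear": [-7.5, 16.9, 4], "twist": [0, 0, 0]}, {"linear": [-7.5, 16.9, 4], "twist": [0, 0, 0]}, {"linear": [-7.5, 16.9, 4], "twist": [0, 0, 0]}]' --gripper -0.6

```text
time: 7.6
tcp_pos: [475.8, -4.1, 297.3]
orientation: [2.067, -2.361, -0.003]
wrist_force: [0.3, -0.7, 0.4]
grip_width: 68.3
```

Run:
```python
from h import *
go((*BU[46],192))
```

```text
t 7.6 tcp [475.8  -4.1 297.3] F [ 0.3 -0.7  0.4] g 68.3 -> lin cm [-0.06  0.   10.53] twist [ 0.004 -0.001 -0.001]
```

jog_arm --targets '[{"linear": [0, 0, 3], "twist": [0, 0, 0]}, {"linear": [0, 0, 6], "twist": [0, 0, 0]}, {"linear": [0, 0, 8.5], "twist": [0, 0, 0]}, {"linear": [0, 0, 10], "twist": [0, 0, 0]}, {"linear": [0, 0, 10.5], "twist": [0, 0, 0]}, {"linear": [0, 0, 10.5], "twist": [0, 0, 0]}, {"linear": [0, 0, 10.5], "twist": [0, 0, 0]}]'

```text
time: 8.3
tcp_pos: [476.1, -4.4, 193.0]
orientation: [2.067, -2.363, -0.002]
wrist_force: [0.9, 0.1, 0.5]
grip_width: 68.5
```

jog_arm --targets '[{"linear": [0, 0, 0], "twist": [0, 0, 0]}, {"linear": [0, 0, 0], "twist": [0, 0, 0]}, {"linear": [0, 0, 0], "twist": [0, 0, 0]}, {"linear": [0, 0, 0], "twist": [0, 0, 0]}, {"linear": [0, 0, 0], "twist": [0, 0, 0]}, {"linear": [0, 0, 0], "twist": [0, 0, 0]}]' --gripper 1

```text
time: 8.9
tcp_pos: [476.4, -4.4, 193.8]
orientation: [2.067, -2.363, -0.001]
wrist_force: [-0.9, -0.8, 7.2]
grip_width: 29.1
```

```bash
cat >> h.py <<'E'
def hand(h,name):
    s=manip.state();im=manip.grab_frame('wrist')[:,:,::-1].copy()
    p=s['tcp_pos'].copy();p[2]=h
    u=wproj(p,s);cv2.drawMarker(im,tuple(int(v) for v in u.round()),(0,0,255),0,6)
    cv2.imwrite(name,cv2.resize(im[190:350,230:400],None,fx=3.5,fy=3.5,interpolation=2))
E
python3 - <<'E'
from h import *
go((*BU[46],290)); hand(46,'pics/w5.png')
E
```

```text
t 8.9 tcp [476.4  -4.4 193.8] F [-0.9 -0.8  7.2] g 29.1 -> lin cm [-0.06  0.12 -9.62] twist [ 0.001 -0.001 -0.002]
```

View pics/w5.png

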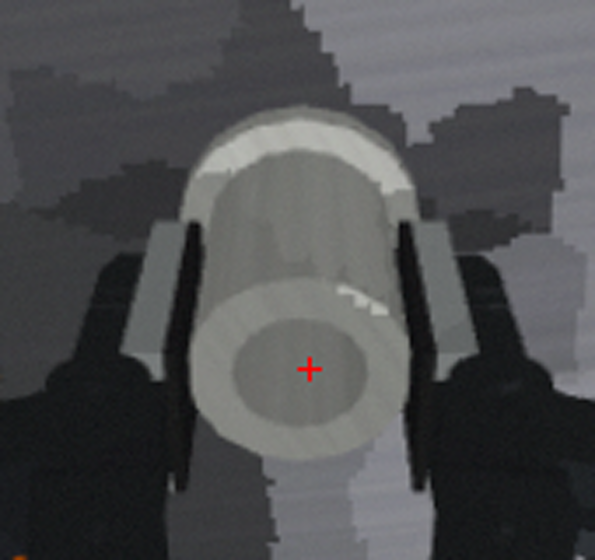

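Held centred, about 1 mm to -x of the tool as before. I'll lift and carry it.

jog_arm --targets '[{"linear": [0, 0, -1], "twist": [0, 0, 0]}, {"linear": [0, 0, -3], "twist": [0, 0, 0]}, {"linear": [0, 0, -5.5], "twist": [0, 0, 0]}, {"linear": [0, 0, -8], "twist": [0, 0, 0]}, {"linear": [0, 0, -10], "twist": [0, 0, 0]}, {"linear": [0, 0, -11], "twist": [0, 0, 0]}, {"linear": [0, 0, -11], "twist": [0, 0, 0]}]'

```text
time: 9.65
tcp_pos: [476.8, -4.3, 305.2]
orientation: [-2.068, 2.365, -0.002]
wrist_force: [0.4, -0.1, -1.7]
grip_width: 28.5
```

Run:
```python
from h import *
go((644.2,-22.2,300))
```

```text
t 9.65 tcp [476.8  -4.3 305.2] F [ 0.4 -0.1 -1.7] g 28.5 -> lin cm [ -0.46 -16.82   0.54] twist [-0.001 -0.001 -0.002]
```

jog_arm --targets '[{"linear": [0, -2, 0], "twist": [0, 0, 0]}, {"linear": [-0.1, -5, 0], "twist": [0, 0, 0]}, {"linear": [-0.2, -9, 0.2], "twist": [0, 0, 0]}, {"linear": [-0.4, -13, 0.4], "twist": [0, 0, 0]}, {"linear": [-0.46, -16, 0.5], "twist": [0, 0, 0]}, {"linear": [-0.46, -16.8, 0.5], "twist": [0, 0, 0]}, {"linear": [-0.46, -16.8, 0.5], "twist": [0, 0, 0]}, {"linear": [-0.46, -16.8, 0.5], "twist": [0, 0, 0]}]'

```text
time: 10.45
tcp_pos: [642.8, -22.0, 299.4]
orientation: [2.067, -2.363, -0.001]
wrist_force: [-0.8, -0.1, -1.8]
grip_width: 28.6
```

Run:
```python
from h import *
go((644.2,-22.2,213))
```

```text
t 10.45 tcp [642.8 -22.  299.4] F [-0.8 -0.1 -1.8] g 28.6 -> lin cm [-0.   -0.16  8.64] twist [ 0.001 -0.001 -0.001]
```

jog_arm --targets '[{"linear": [0, -0.1, 2.5], "twist": [0, 0, 0]}, {"linear": [0, -0.1, 5], "twist": [0, 0, 0]}, {"linear": [0, -0.1, 7], "twist": [0, 0, 0]}, {"linear": [0, -0.1, 8], "twist": [0, 0, 0]}, {"linear": [0, -0.1, 8.6], "twist": [0, 0, 0]}, {"linear": [0, -0.1, 8.6], "twist": [0, 0, 0]}, {"linear": [0, -0.1, 8.6], "twist": [0, 0, 0]}]'

```text
time: 11.15
tcp_pos: [643.9, -22.1, 214.3]
orientation: [2.068, -2.364, 0.001]
wrist_force: [-0.3, -0.4, -0.9]
grip_width: 28.6
```

Run:
```python
from h import *
go((644.2,-22.2,210))
```

```text
t 11.15 tcp [643.9 -22.1 214.3] F [-0.3 -0.4 -0.9] g 28.6 -> lin cm [ 0.01 -0.03  0.43] twist [ 0.    -0.001 -0.001]
```

jog_arm --targets '[{"linear": [0, 0, 0.15], "twist": [0, 0, 0]}, {"linear": [0, 0, 0.3], "twist": [0, 0, 0]}, {"linear": [0, 0, 0.4], "twist": [0, 0, 0]}, {"linear": [0, 0, 0.45], "twist": [0, 0, 0]}, {"linear": [0, 0, 0.45], "twist": [0, 0, 0]}]'

```text
time: 11.65
tcp_pos: [643.9, -22.1, 210.0]
orientation: [2.068, -2.364, 0.001]
wrist_force: [0.0, 0.5, 0.8]
grip_width: 28.9
```

jog_arm --targets '[{"linear": [0, 0, 0.05], "twist": [0, 0, 0]}, {"linear": [0, 0, 0.05], "twist": [0, 0, 0]}, {"linear": [0, 0, 0.05], "twist": [0, 0, 0]}, {"linear": [0, 0, 0.05], "twist": [0, 0, 0]}]' --gripper -0.3

```text
time: 12.05
tcp_pos: [644.0, -22.1, 209.5]
orientation: [2.068, -2.364, 0.001]
wrist_force: [1.4, -0.3, -0.2]
grip_width: 55.5
```

jog_arm --targets '[{"linear": [0, 0, -2], "twist": [0, 0, 0]}, {"linear": [0, 0, -5], "twist": [0, 0, 0]}, {"linear": [0, 0, -8], "twist": [0, 0, 0]}, {"linear": [0, 0, -11], "twist": [0, 0, 0]}, {"linear": [0, 0, -13], "twist": [0, 0, 0]}, {"linear": [0, 0, -13], "twist": [0, 0, 0]}]'

```text
time: 12.65
tcp_pos: [644.9, -21.8, 343.0]
orientation: [-2.066, 2.362, -0.007]
wrist_force: [0.0, 0.2, 0.0]
grip_width: 55.4
```

Run:
```python
from h import *
crop('wrist',(200,150,460,400),'pics/w6.png',2.4)
go((*BU[34],330))
```

```text
t 12.7 tcp [644.3 -21.9 341. ] F [-0.5 -0.8 -0.1] g 55.3 -> lin cm [25.16 17.12  1.05] twist [-0.003 -0.    -0.001]
```

View pics/w6.png

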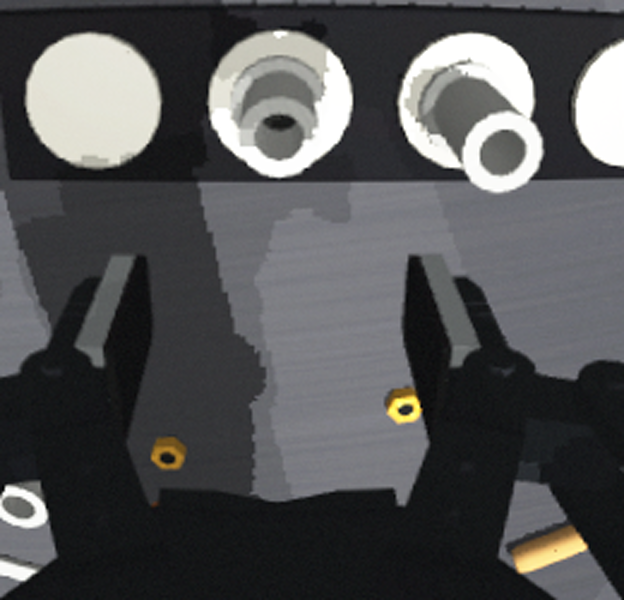

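The 46 is centred on its pad. Now the 34.

jog_arm --targets '[{"linear": [4, 2.7, 0.4], "twist": [0, 0, 0]}, {"linear": [8, 5.4, 0.8], "twist": [0, 0, 0]}, {"linear": [12, 8.1, 1], "twist": [0, 0, 0]}, {"linear": [16, 10.8, 1], "twist": [0, 0, 0]}, {"linear": [20, 13.5, 1], "twist": [0, 0, 0]}, {"linear": [24, 16.2, 1], "twist": [0, 0, 0]}, {"linear": [25.1, 17.1, 2], "twist": [0, 0, 0]}, {"linear": [25.1, 17.1, 3], "twist": [0, 0, 0]}]' --gripper -0.6

```text
time: 13.5
tcp_pos: [439.4, -250.0, 309.3]
orientation: [-2.063, 2.369, -0.002]
wrist_force: [0.3, 0.2, -0.8]
grip_width: 68.6
```

Run:
```python
from h import *
go((*BU[34],184))
s=manip.state();im=manip.grab_frame('wrist')[:,:,::-1].copy()
u=wproj((*BU[34],34),s);print(u);cv2.drawMarker(im,tuple(int(v) for v in u.round()),(0,0,255),0,6)
cv2.imwrite('pics/w7.png',cv2.resize(im[130:350,200:440],None,fx=2.5,fy=2.5))
```

```text
t 13.5 tcp [ 439.4 -250.   309.3] F [ 0.3  0.2 -0.8] g 68.6 -> lin cm [-0.19 -0.14 12.53] twist [-0.001 -0.001 -0.006]
[314.5076484  203.89376629]
```

View pics/w7.png

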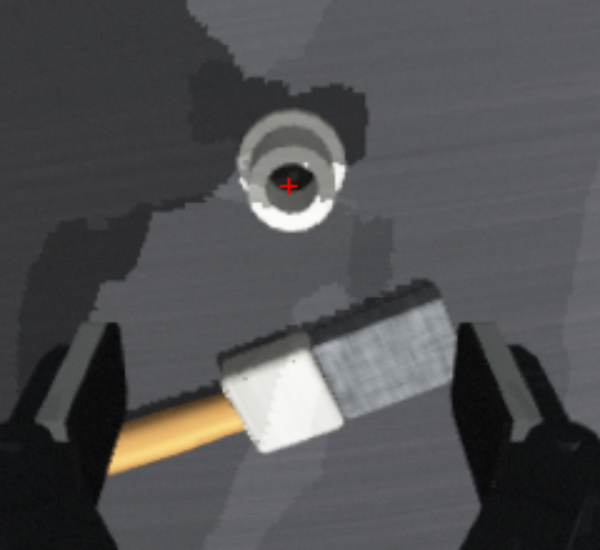

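jog_arm --targets '[{"linear": [-0.15, -0.1, 3], "twist": [0, 0, -0.006]}, {"linear": [-0.15, -0.1, 6], "twist": [0, 0, -0.006]}, {"linear": [-0.15, -0.1, 9], "twist": [0, 0, -0.006]}, {"linear": [-0.15, -0.1, 11], "twist": [0, 0, -0.006]}, {"linear": [-0.15, -0.1, 12], "twist": [0, 0, -0.006]}, {"linear": [-0.15, -0.1, 12.4], "twist": [0, 0, -0.006]}, {"linear": [-0.15, -0.1, 12.4], "twist": [0, 0, -0.006]}, {"linear": [-0.15, -0.1, 12.4], "twist": [0, 0, -0.006]}]'

```text
time: 14.35
tcp_pos: [442.2, -246.5, 184.6]
orientation: [-2.073, 2.359, -0.001]
wrist_force: [0.8, -0.4, -0.6]
grip_width: 68.7
```

jog_arm --targets '[{"linear": [0, 0, 0], "twist": [0, 0, 0]}, {"linear": [0, 0, 0], "twist": [0, 0, 0]}, {"linear": [0, 0, 0], "twist": [0, 0, 0]}, {"linear": [0, 0, 0], "twist": [0, 0, 0]}, {"linear": [0, 0, 0], "twist": [0, 0, 0]}, {"linear": [0, 0, 0], "twist": [0, 0, 0]}]' --gripper 1

```text
time: 14.95
tcp_pos: [442.5, -247.1, 185.5]
orientation: [-2.072, 2.359, -0.004]
wrist_force: [-0.8, -0.5, 8.7]
grip_width: 28.6
```

Run:
```python
from h import *
go((*BU[34],290)); hand(34,'pics/w8.png')
```

```text
t 14.95 tcp [ 442.5 -247.1  185.5] F [-0.8 -0.5  8.7] g 28.6 -> lin cm [  0.16   0.08 -10.45] twist [-0.003 -0.     0.002]
```

View pics/w8.png

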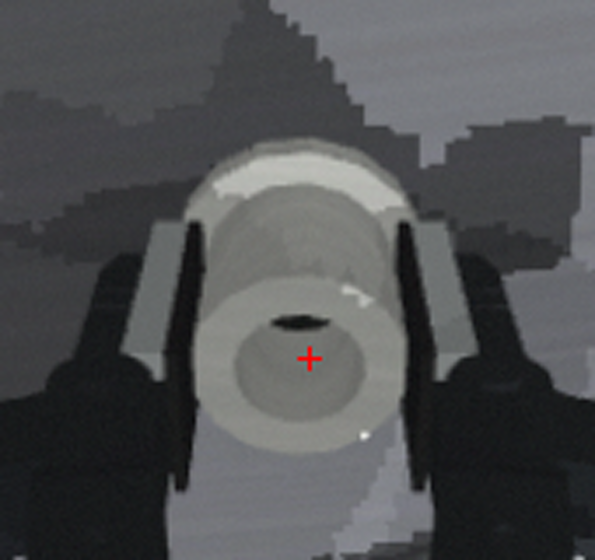

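Held; the axis is about 1 mm towards the robot. I'll lift.

jog_arm --targets '[{"linear": [0, 0, -1], "twist": [0, 0, 0]}, {"linear": [0, 0, -3], "twist": [0, 0, 0]}, {"linear": [0, 0, -5.5], "twist": [0, 0, 0]}, {"linear": [0, 0, -8], "twist": [0, 0, 0]}, {"linear": [0, 0, -11], "twist": [0, 0, 0]}, {"linear": [0, 0, -12], "twist": [0, 0, 0]}, {"linear": [0, 0, -12], "twist": [0, 0, 0]}]'

```text
time: 15.7
tcp_pos: [442.5, -247.1, 307.1]
orientation: [-2.071, 2.359, -0.008]
wrist_force: [0.1, 0.2, -1.8]
grip_width: 28.6
```

Run:
```python
from h import *
go((655.8,57.2,305))
```

```text
t 15.7 tcp [ 442.5 -247.1  307.1] F [ 0.1  0.2 -1.8] g 28.6 -> lin cm [-32.94 -17.22   0.27] twist [-0.006 -0.001  0.002]
```

jog_arm --targets '[{"linear": [-3, -1.6, 0], "twist": [0, 0, 0]}, {"linear": [-7, -3.7, 0], "twist": [0, 0, 0]}, {"linear": [-11, -5.8, 0], "twist": [0, 0, 0]}, {"linear": [-15, -7.9, 0], "twist": [0, 0, 0]}, {"linear": [-19, -10, 0], "twist": [0, 0, 0]}, {"linear": [-23, -12, 0], "twist": [0, 0, 0]}, {"linear": [-27, -14.1, 0.2], "twist": [0, 0, 0]}, {"linear": [-30, -16, 0.2], "twist": [-0.006, 0, 0]}]'

```text
time: 16.5
tcp_pos: [640.2, 32.9, 303.5]
orientation: [2.074, -2.356, -0.002]
wrist_force: [0.2, 0.6, -2.2]
grip_width: 28.6
```

Run:
```python
from h import *
go((655.8,57.2,300))
```

```text
t 16.5 tcp [640.2  32.9 303.5] F [ 0.2  0.6 -2.2] g 28.6 -> lin cm [-2.61 -1.24  0.34] twist [ 0.003 -0.001  0.005]
```

jog_arm --targets '[{"linear": [-1.5, -0.7, 0.1], "twist": [0, 0, 0.005]}, {"linear": [-2.6, -1.25, 0.3], "twist": [0, 0, 0.005]}, {"linear": [-2.6, -1.25, 0.3], "twist": [0, 0, 0.005]}, {"linear": [-2.6, -1.25, 2], "twist": [0, 0, 0.005]}, {"linear": [-2.6, -1.25, 4], "twist": [0, 0, 0.005]}, {"linear": [-2.6, -1.25, 6], "twist": [0, 0, 0.005]}, {"linear": [-2.6, -1.25, 7], "twist": [0, 0, 0.005]}, {"linear": [-2.6, -1.25, 7], "twist": [0, 0, 0.005]}]'

```text
time: 17.3
tcp_pos: [654.7, 55.2, 231.9]
orientation: [2.064, -2.361, -0.004]
wrist_force: [0.3, -0.5, -1.0]
grip_width: 28.8
```

Run:
```python
from h import *
go((655.8,57.2,201.5))
```

```text
t 17.3 tcp [654.7  55.2 231.9] F [ 0.3 -0.5 -1. ] g 28.8 -> lin cm [-0.22 -0.1   3.04] twist [ 0.006 -0.003 -0.002]
```

jog_arm --targets '[{"linear": [-0.2, -0.1, 0.5], "twist": [0.003, 0, 0]}, {"linear": [-0.2, -0.1, 1.2], "twist": [0.003, 0, 0]}, {"linear": [-0.2, -0.1, 2.0], "twist": [0.003, 0, 0]}, {"linear": [-0.2, -0.1, 2.4], "twist": [0.003, 0, 0]}, {"linear": [-0.2, -0.1, 2.6], "twist": [0.003, 0, 0]}, {"linear": [-0.2, -0.1, 2.6], "twist": [0.003, 0, 0]}]'

```text
time: 17.9
tcp_pos: [655.7, 57.0, 205.6]
orientation: [2.065, -2.362, -0.001]
wrist_force: [-0.7, 0.6, -2.0]
grip_width: 28.3
```

Run:
```python
from h import *
go((655.8,57.2,201.5))
```

```text
t 17.9 tcp [655.7  57.  205.6] F [-0.7  0.6 -2. ] g 28.3 -> lin cm [-0.02 -0.01  0.41] twist [ 0.003 -0.003 -0.002]
```

jog_arm --targets '[{"linear": [0, 0, 0.15], "twist": [0, 0, 0]}, {"linear": [0, 0, 0.3], "twist": [0, 0, 0]}, {"linear": [0, 0, 0.4], "twist": [0, 0, 0]}, {"linear": [0, 0, 0.45], "twist": [0, 0, 0]}, {"linear": [0, 0, 0.45], "twist": [0, 0, 0]}]'

```text
time: 18.4
tcp_pos: [655.7, 57.1, 201.7]
orientation: [2.065, -2.362, -0.001]
wrist_force: [-3.3, -0.4, 5.1]
grip_width: 28.7
```

Contact. I'll release and rise.

jog_arm --targets '[{"linear": [0, 0, 0], "twist": [0, 0, 0]}, {"linear": [0, 0, 0], "twist": [0, 0, 0]}, {"linear": [0, 0, 0], "twist": [0, 0, 0]}, {"linear": [0, 0, 0], "twist": [0, 0, 0]}]' --gripper -0.3

```text
time: 18.8
tcp_pos: [655.7, 57.1, 201.6]
orientation: [2.065, -2.362, -0.001]
wrist_force: [-0.0, -0.6, -0.3]
grip_width: 55.4
```

jog_arm --targets '[{"linear": [0, 0, -2], "twist": [0, 0, 0]}, {"linear": [0, 0, -5], "twist": [0, 0, 0]}, {"linear": [0, 0, -8], "twist": [0, 0, 0]}, {"linear": [0, 0, -11], "twist": [0, 0, 0]}, {"linear": [0, 0, -14], "twist": [0, 0, 0]}, {"linear": [0, 0, -14], "twist": [0, 0, 0]}]'

```text
time: 19.4
tcp_pos: [657.4, 57.8, 346.4]
orientation: [-2.066, 2.363, -0.006]
wrist_force: [1.0, 0.2, -0.0]
grip_width: 55.6
```

Run:
```python
from h import *
crop('wrist',(200,150,460,400),'pics/w9.png',2.4)
go((*BU[70],330))
```

```text
t 19.45 tcp [656.8  57.6 344. ] F [ 0.5 -0.4 -1. ] g 55.4 -> lin cm [-4.59 19.07  1.37] twist [-0.001 -0.002 -0.002]
```

View pics/w9.png

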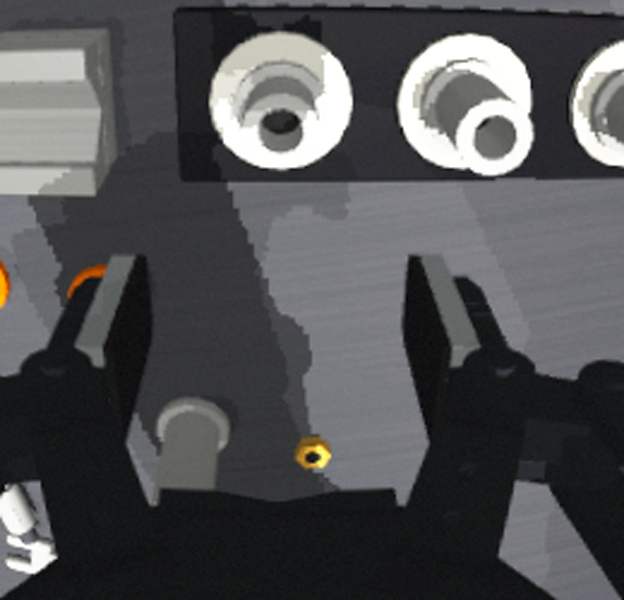

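The 34 is centred beside the vee block. Now the 70.

jog_arm --targets '[{"linear": [-1.1, 4.5, 0.3], "twist": [0, 0, 0]}, {"linear": [-2.2, 9, 0.6], "twist": [0, 0, 0]}, {"linear": [-3.3, 13.5, 1], "twist": [0, 0, 0]}, {"linear": [-4.4, 18, 1.4], "twist": [0, 0, 0]}, {"linear": [-4.6, 19.1, 1.4], "twist": [0, 0, 0]}, {"linear": [-4.6, 19.1, 1.4], "twist": [0, 0, 0]}, {"linear": [-4.6, 19.1, 1.4], "twist": [0, 0, 0]}]' --gripper -0.6

```text
time: 20.15
tcp_pos: [474.5, 128.3, 329.5]
orientation: [2.067, -2.366, 0.004]
wrist_force: [0.9, 0.1, 0.6]
grip_width: 68.0
```

Run:
```python
from h import *
go((*BU[70],205))
s=manip.state();im=manip.grab_frame('wrist')[:,:,::-1].copy()
u=wproj((*BU[70],70),s);print(u);cv2.drawMarker(im,tuple(int(v) for v in u.round()),(0,0,255),0,6)
cv2.imwrite('pics/w10.png',cv2.resize(im[100:350,120:520],None,fx=2,fy=2))
```

```text
t 20.15 tcp [474.5 128.3 329.5] F [0.9 0.1 0.6] g 68.0 -> lin cm [-0.04  0.07 12.45] twist [-0.002 -0.002 -0.003]
[316.19118834 212.98585645]
```

View pics/w10.png

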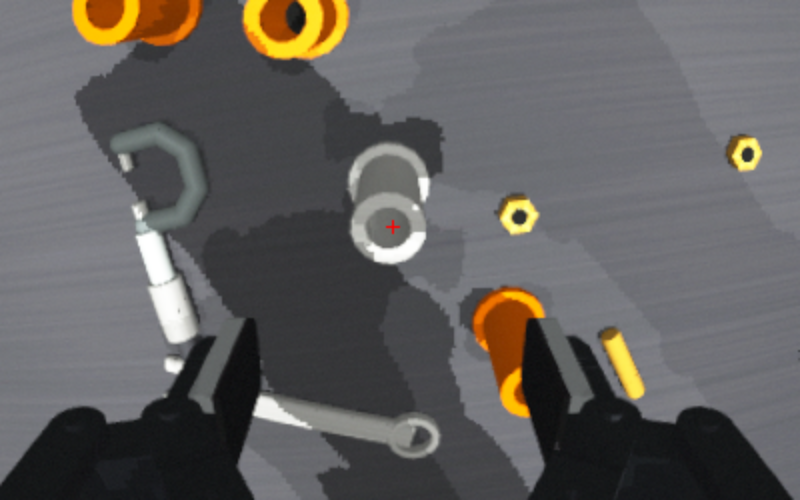

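The target rim is at crop (389,227), within about 1.5 px of the prediction. The micrometer and oranges are well clear. I'll descend.

jog_arm --targets '[{"linear": [0, 0.05, 3], "twist": [0, 0, 0]}, {"linear": [0, 0.05, 6], "twist": [0, 0, 0]}, {"linear": [0, 0.05, 9], "twist": [0, 0, 0]}, {"linear": [-0.05, 0.05, 11], "twist": [0, 0, 0]}, {"linear": [-0.05, 0.05, 12], "twist": [0, 0, 0]}, {"linear": [-0.05, 0.05, 12.4], "twist": [0, 0, 0]}, {"linear": [-0.05, 0.05, 12.4], "twist": [0, 0, 0]}, {"linear": [-0.05, 0.05, 12.4], "twist": [0, 0, 0]}]'

```text
time: 21.0
tcp_pos: [475.3, 128.5, 206.3]
orientation: [-2.065, 2.366, -0.005]
wrist_force: [1.1, -0.4, 0.3]
grip_width: 68.2
```

jog_arm --targets '[{"linear": [0, 0, 0], "twist": [0, 0, 0]}, {"linear": [0, 0, 0], "twist": [0, 0, 0]}, {"linear": [0, 0, 0], "twist": [0, 0, 0]}, {"linear": [0, 0, 0], "twist": [0, 0, 0]}, {"linear": [0, 0, 0], "twist": [0, 0, 0]}, {"linear": [0, 0, 0], "twist": [0, 0, 0]}]' --gripper 1

```text
time: 21.6
tcp_pos: [475.6, 128.6, 206.9]
orientation: [-2.064, 2.365, -0.006]
wrist_force: [-0.4, 0.4, 5.9]
grip_width: 29.1
```

Run:
```python
from h import *
go((*BU[70],330)); hand(70,'pics/w11.png')
```

```text
t 21.6 tcp [475.6 128.6 206.9] F [-0.4  0.4  5.9] g 29.1 -> lin cm [  0.04   0.1  -12.31] twist [-0.004 -0.001 -0.004]
```

View pics/w11.png

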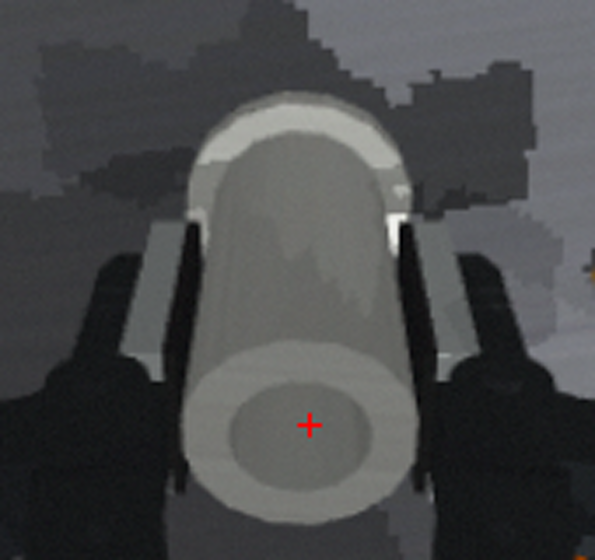

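jog_arm --targets '[{"linear": [0, 0, -1], "twist": [0, 0, 0]}, {"linear": [0, 0, -3], "twist": [0, 0, 0]}, {"linear": [0, 0, -5.5], "twist": [0, 0, 0]}, {"linear": [0, 0, -8], "twist": [0, 0, 0]}, {"linear": [0, 0, -11], "twist": [0, 0, 0]}, {"linear": [0, 0, -13], "twist": [0, 0, 0]}, {"linear": [0, 0, -13], "twist": [0, 0, 0]}, {"linear": [0, 0, -13], "twist": [0, 0, 0]}]'

```text
time: 22.45
tcp_pos: [474.8, 128.6, 337.1]
orientation: [-2.064, 2.365, -0.006]
wrist_force: [-1.3, -0.7, -2.0]
grip_width: 28.9
```

Run:
```python
from h import *
go((624.3,-180.4,337))
```

```text
t 22.45 tcp [474.8 128.6 337.1] F [-1.3 -0.7 -2. ] g 28.9 -> lin cm [ 28.59 -19.     0.12] twist [-0.005 -0.001 -0.004]
```

jog_arm --targets '[{"linear": [2, -1.3, 0], "twist": [0, 0, 0]}, {"linear": [5.5, -3.6, 0], "twist": [0, 0, 0]}, {"linear": [9.5, -6.3, 0], "twist": [0, 0, 0]}, {"linear": [13.5, -9, 0], "twist": [0, 0, 0]}, {"linear": [17.5, -11.6, 0], "twist": [0, 0, -0.004]}, {"linear": [21.5, -14.3, 0], "twist": [0, 0, -0.004]}, {"linear": [25, -16.6, 0], "twist": [-0.005, 0, -0.004]}, {"linear": [27, -18, 0], "twist": [-0.005, 0, -0.004]}]'

```text
time: 23.25
tcp_pos: [616.6, -167.7, 335.9]
orientation: [2.063, -2.364, -0.001]
wrist_force: [0.2, -0.1, -1.5]
grip_width: 29.1
```

Run:
```python
from h import *
go((624.3,-180.4,337))
```

```text
t 23.25 tcp [ 616.6 -167.7  335.9] F [ 0.2 -0.1 -1.5] g 29.1 -> lin cm [ 1.16 -0.93 -0.11] twist [ 0.003 -0.002 -0.004]
```

jog_arm --targets '[{"linear": [0.8, -0.6, 0], "twist": [0.003, 0, -0.004]}, {"linear": [1.15, -0.95, 0], "twist": [0.003, 0, -0.004]}, {"linear": [1.15, -0.95, 0], "twist": [0.003, 0, -0.004]}, {"linear": [1.15, -0.95, 0], "twist": [0.003, 0, -0.004]}]'

```text
time: 23.65
tcp_pos: [624.3, -178.3, 335.6]
orientation: [2.072, -2.359, 0.0]
wrist_force: [0.6, -0.4, -2.0]
grip_width: 28.9
```

Run:
```python
from h import *
go((624.3,-180.4,227))
```

```text
t 23.65 tcp [ 624.3 -178.3  335.6] F [ 0.6 -0.4 -2. ] g 28.9 -> lin cm [ 0.19 -0.04 10.86] twist [ 0.001 -0.001  0.003]
```

jog_arm --targets '[{"linear": [0.19, -0.04, 1], "twist": [0, 0, 0.003]}, {"linear": [0.19, -0.04, 3.5], "twist": [0, 0, 0.003]}, {"linear": [0.19, -0.04, 6], "twist": [0, 0, 0.003]}, {"linear": [0.19, -0.04, 8.5], "twist": [0, 0, 0.003]}, {"linear": [0.19, -0.04, 10], "twist": [0, 0, 0.003]}, {"linear": [0.19, -0.04, 10.7], "twist": [0, 0, 0.003]}, {"linear": [0.19, -0.04, 10.7], "twist": [0, 0, 0.003]}, {"linear": [0.19, -0.04, 10.7], "twist": [0, 0, 0.003]}]'

```text
time: 24.45
tcp_pos: [624.8, -180.2, 229.6]
orientation: [2.07, -2.363, 0.002]
wrist_force: [-0.2, -0.4, -1.9]
grip_width: 28.9
```

Run:
```python
from h import *
go((624.3,-180.4,222.7))
```

```text
t 24.45 tcp [ 624.8 -180.2  229.6] F [-0.2 -0.4 -1.9] g 28.9 -> lin cm [0.02 0.04 0.69] twist [-0.    -0.001 -0.   ]
```

jog_arm --targets '[{"linear": [0, 0, 0.2], "twist": [0, 0, 0]}, {"linear": [0, 0, 0.4], "twist": [0, 0, 0]}, {"linear": [0, 0, 0.55], "twist": [0, 0, 0]}, {"linear": [0, 0, 0.65], "twist": [0, 0, 0]}, {"linear": [0, 0, 0.7], "twist": [0, 0, 0]}, {"linear": [0, 0, 0.7], "twist": [0, 0, 0]}]'

```text
time: 25.05
tcp_pos: [624.8, -180.3, 223.1]
orientation: [2.069, -2.363, 0.002]
wrist_force: [-2.0, 1.2, 4.6]
grip_width: 29.2
```

Contact. I'll release, rise and retreat, then check.

jog_arm --targets '[{"linear": [0, 0, 0], "twist": [0, 0, 0]}, {"linear": [0, 0, 0], "twist": [0, 0, 0]}, {"linear": [0, 0, 0], "twist": [0, 0, 0]}, {"linear": [0, 0, 0], "twist": [0, 0, 0]}]' --gripper -0.3

```text
time: 25.45
tcp_pos: [624.8, -180.3, 223.0]
orientation: [2.07, -2.363, 0.002]
wrist_force: [0.5, -0.7, 0.0]
grip_width: 55.5
```

jog_arm --targets '[{"linear": [0, 0, -2], "twist": [0, 0, 0]}, {"linear": [0, 0, -5], "twist": [0, 0, 0]}, {"linear": [0, 0, -8], "twist": [0, 0, 0]}, {"linear": [0, 0, -11], "twist": [0, 0, 0]}, {"linear": [0, 0, -13], "twist": [0, 0, 0]}, {"linear": [0, 3, -13], "twist": [0, 0, 0]}, {"linear": [0, 7, -13], "twist": [0, 0, 0]}, {"linear": [0, 11, -13], "twist": [0, 0, 0]}]'

```text
time: 26.25
tcp_pos: [514.5, -165.4, 352.9]
orientation: [2.07, -2.363, 0.003]
wrist_force: [0.5, 0.6, 0.1]
grip_width: 55.4
```

jog_arm --targets '[{"linear": [3, 4, 0], "twist": [0, 0, 0]}, {"linear": [7, 8, 0], "twist": [0, 0, 0]}, {"linear": [10, 10, 0], "twist": [0, 0, 0]}, {"linear": [10, 10, 0], "twist": [0, 0, 0]}, {"linear": [10, 10, 0], "twist": [0, 0, 0]}]'

```text
time: 26.75
tcp_pos: [401.6, -252.1, 353.1]
orientation: [2.067, -2.366, 0.004]
wrist_force: [0.7, 1.2, -0.2]
grip_width: 55.4
```

Run:
```python
from h import *
go((450,-250,340))
for n,box,f in(('top',(190,120,480,310),2.7),('side',(200,90,450,340),2.4)):
    im=manip.grab_frame(n)[:,:,::-1].copy()
    cv2.imwrite(f'{n}_end.png',im);x0,y0,x1,y1=box
    b=cv2.resize(im[y0:y1,x0:x1],None,fx=f,fy=f,interpolation=2)
    for h in PAD:
        u=(proj(n,(*PAD[h],16+h))-[x0,y0]+.5)*f; cv2.drawMarker(b,tuple(int(v) for v in u.round()),(0,0,255),0,6)
    cv2.imwrite(f'pics/{n}_end.png',b)
```

```text
t 26.75 tcp [ 401.6 -252.1  353.1] F [ 0.7  1.2 -0.2] g 55.4 -> lin cm [-0.86 -4.76  1.32] twist [-0.002 -0.002 -0.003]
```

View pics/top_end.png

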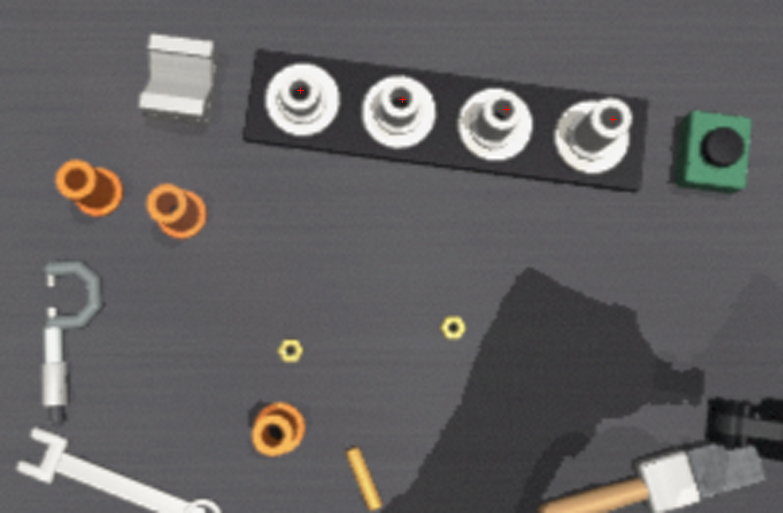

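View pics/side_end.png

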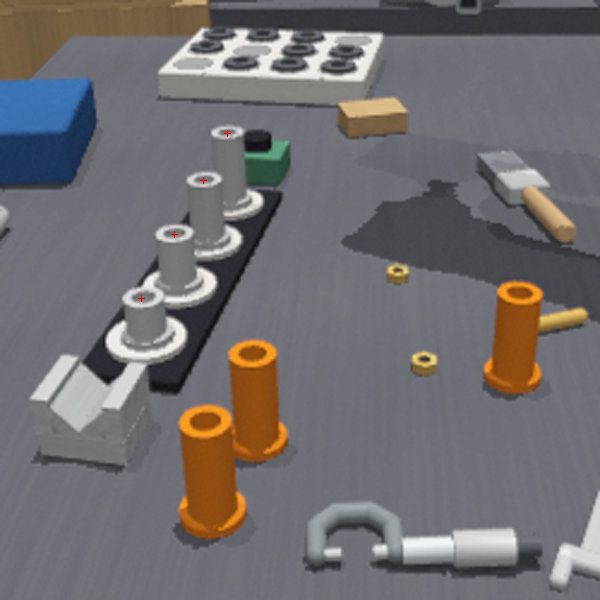

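All four stand upright, with the rim centres within about 2 mm of the marks predicted for the pad centres in both views. The order rises from the vee block to the green block, and the micrometer is at the same pixels as at the start. Handing in.

```bash
python3 -c "
from cell import manip
print(manip.job_done())"
```

```text
the job is handed in; nothing more can be done
None
```

All four steel bushings now stand flange down on the white pads, shortest to tallest: 34 mm by the vee block, then 46 and 58, with 70 mm by the green block. I handed the job in about 27 s into the 115 s allowed.

- **Placement:** the last top and side views show all four upright, each within about 2 mm of its pad centre. The 58 mm one is the furthest off, by about 2 mm.
- **Other objects:** the micrometer appears at the same image position as at the start. The orange look-alikes were not touched.
- **Forces and clearance:** at the end of each move, the wrist force was under 10 N. The gripper was clear of everything at hand-in.
- **Checks:** no check failed or disagreed.

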